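Share the bench suction: both gate rods to the middle click

ROBOT

A 7-joint arm with a two-finger parallel gripper is mounted at the origin on the work surface. World frame = base frame: x ahead of the robot, y to its left, z up, the work surface at z = 0. Lengths are in m, angles in rad, forces in N, time in s.
With the tool pointing down it reaches from about 0.4 to 0.875 m from the base axis. Payload 19.3 kg.
Tool frame: the origin (TCP) lies at the very end of the fingers, on their centre line; the grasp point (between the pads) lies 19 mm behind it; z points along the fingers, y is the line along which they close (so a half turn about z gives the same grasp; the last joint's range is limited). The gripper opens to 85 mm and grips with 20 to 120 N. Pads are 22 mm wide; open, the fingers measure 114 mm over their backs; the gripper's body (76 mm by 85 mm) begins 54 mm behind the grasp point. The pads swing forward as they close: fully open they stand 13 mm farther back than shut.
Start: joints at [-1.377, 0.521, -0.036, 1.599, 0.021, 1.021, -0.113], TCP at [0.163, 0.603, 0.202] pointing down, gripper open.
Joint ranges: [-2.91, 2.91], [-0.3, 2.13], [-1.5, 1.42], [0.17, 2.43], [-1.26, 4.41], [0.16, 1.93], [-2.52, 2.52]. Speed limits (rad/s): [1.89, 1.89, 2.39, 2.39, 3.01, 3.01, 3.01].

INTERFACE

Orientations are given as [roll, pitch, yaw] about the fixed x, y, z axes, in that order (R = Rz(yaw) Ry(pitch) Rx(roll)).
In Python, from workcell import bot gives the robot as it stands.
- The arm moves only by the tool carry_out, never from a script. Its argument "rows" is a list that holds one entry, the list of rows, each a list of 4 numbers: the shift along the tool's x, y, z in m, then the turn about the tool's z in degrees. In form: [[[x, y, z, twist], ...]]. A call has 1 to 12 rows; each row is the pose to reach, as a shift and turn from the pose commanded when the call began, along the tool's axes at that moment; what a row does not reach only later rows make up. A row lasts 1/12 s, in which the tool goes at most 41.7 mm and 7.16 degrees, less where a joint would pass 70% of its speed; a pose out of reach is approached as far as the arm can. A call with a gripper value outside its range is refused whole. "grip" is the finger opening in m, from 0 to 0.0854, set as the call begins (left out, the last holds). The fingers move at their own pace and stop on an object; "grip_force" is the grip in N (left out, the last holds). Time passes only in rows, so rows that repeat a pose let the fingers close. It gives the time, the measured TCP pose, the force, the opening and the grip force at its end, in the units of the state.
- bot.observe(): the state, without advancing time (a new reading comes with each control period).
- bot.grab_frame(name): name is "scene" or "top"; returns a dict with "pixels" (400x640x3 uint8, red, green, blue), "K" (3x3 intrinsics, pixels), "k1" (the pictures are not rectified: a ray, as slopes to the right and down, at radius r is drawn at 1 + k1 r^2 times it, then the intrinsics apply), "pose" (4x4, takes a point from camera to world coordinates). Camera axes: x right, y down, z forward; pixel columns grow to the right and rows downward; lengths in m; the calibration is good to about 2 mm. A picture is of the moment at which its call begins. There is no depth.
- bot.job_done(): hands the job in; it is judged then, once.
Trained networks look in a picture, given as the dict that the camera call returned (one of the last four; its "shot" number tells which), for a name from the list of things; names that differ only in an ending like _2 or _b are one class to them, and where a whole thing is asked for, a point or a joint stands for the part that bears it (a point fixed in the world has none). Each returns a list of dicts, best first, with "conf" (0 to 1); they miss things now and then, are a little off and sometimes report something else, mostly with a low value. They report only what shows in the picture. A call takes as long as a camera call.
- bot.look_for(picture, label): "position" ([column, row] in pixels, amid what is visible of it).
- bot.regions_of(picture, label): "region" (400x640 bool, what is visible of it) and "position" ([column, row] in pixels, amid what is visible of it).
- bot.spot_point(picture, label): "position" ([column, row] in pixels: a listed point, or the origin of a listed thing).
The state is a dict: "clock": time; "qpos": joint angles; "qd": joint speeds; "joint_efforts": joint torques, N m; "position": TCP position; "tool_rot": TCP orientation; "force": force on the tool from outside, world axes, zero at the start; "moment": the same for the moment, N m; "grip_width": finger opening in m; "finger_force": force on a finger pad.
Only numpy, scipy, OpenCV 4.12 (cv2) and the standard library are available. Lean on these libraries where they do the work, as an engineer would, in place of code of your own. Each camera call takes 0.05 s, during which the arm holds its last target. There are 200 camera calls.

TASK

Set both suction gates on the pottery bench to half: bring each push-pull rod, one now pushed in and one pulled out, to its middle click, the deep one where the brass pin on the box drops right down. Leave the pots, clay pieces and tools around them undisturbed.

Things in the scene. Friction and masses are not known exactly. Their poses are not given: they have to be found in the camera images.
- gate_a: bench suction gate, bolted down: galvanised box 180 (x, along its rod) x 120 (y) x 110 mm high, thin 200 x 150 foot plate, grey funnel 88 wide on the rear of its top (up to 166 mm above the bench), grey pipe behind. Origin: centre of the underside; +x from front face (plane x = -0.090) to back, z up. A steel push-pull rod with a wooden knob comes out of the front along -x.
- gate_a_mouth (a point): where the rod of gate_a leaves the front face, on the rod's axis, 75 mm above the bench; rod 14 mm thick. It slides 90 mm along x between hard stops and has three spring clicks: a deep one within 16 mm of mid travel and a shallow one 28 mm to either side of that (perhaps beyond a stop). Where they lie varies and cannot be seen. The low brass collar here (22 mm wide) stands out 6 mm.
- gate_a_knob (a point): centre of the wooden knob on the rod of gate_a: disc 56 mm across, 26 thick (13 either way along the rod), edges bevelled 6 mm behind, 8 in front; axes as the gate's. Its centre is 68 (rod fully in) to 158 mm (fully out) in front of the front face, 113 at mid travel. At the start one gate's rod is within 11 mm of fully in, the other's of fully out.
- gate_a_pin (a joint): brass click pin on top of gate_a (20 mm head, ahead of the funnel): its height in m, about -0.001: rod in the middle click; 0.0025: shallow click; 0.004: between. Pressing it does nothing. Sliding the rod takes 3 N, leaving a shallow click 9 N, leaving the middle one 16 N, easing until it lets go 10 mm on; released within 6 mm of the middle click the rod springs back into it.
- gate_b: bench suction gate, bolted down: galvanised box 180 (x, along its rod) x 120 (y) x 110 mm high, thin 200 x 150 foot plate, grey funnel 88 wide on the rear of its top (up to 166 mm above the bench), grey pipe behind. Origin: centre of the underside; +x from front face (plane x = -0.090) to back, z up. A steel push-pull rod with a wooden knob comes out of the front along -x.
- gate_b_mouth (a point): where the rod of gate_b leaves the front face, on the rod's axis, 75 mm above the bench; rod 14 mm thick. It slides 90 mm along x between hard stops and has three spring clicks: a deep one within 16 mm of mid travel and a shallow one 28 mm to either side of that (perhaps beyond a stop). Where they lie varies and cannot be seen. The low brass collar here (22 mm wide) stands out 6 mm.
- gate_b_knob (a point): centre of the wooden knob on the rod of gate_b: disc 56 mm across, 26 thick (13 either way along the rod), edges bevelled 6 mm behind, 8 in front; axes as the gate's. Its centre is 68 (rod fully in) to 158 mm (fully out) in front of the front face, 113 at mid travel. At the start one gate's rod is within 11 mm of fully in, the other's of fully out.
- gate_b_pin (a joint): brass click pin on top of gate_b (20 mm head, ahead of the funnel): its height in m, about -0.001: rod in the middle click; 0.0025: shallow click; 0.004: between. Pressing it does nothing. Sliding the rod takes 3 N, leaving a shallow click 9 N, leaving the middle one 16 N, easing until it lets go 10 mm on; released within 6 mm of the middle click the rod springs back into it.
- cup: bystander: white ceramic cup, 60 mm across, 75 mm high, between the gates; origin under its centre
- disc: bystander: round fired-clay pendant blank, 84 mm across, 9 mm thick, flat on the bench; origin under its centre
- tag: bystander: clay tag 85 x 55 x 9 mm, flat on the bench; origin under its centre
- carver: bystander: brush 170 mm long, lying on the bench; origin under its middle
- stamp: bystander: upright wooden stamp, 36 mm across, 65 mm high; origin under its centre
- palette: bystander: white ceramic plate 170 mm across, 18 mm high; origin under its centre
- glaze_jar: bystander: glaze jar, 68 mm across, 85 mm high; origin under its centre

How it is judged:
At the end, for the whole second after the job is handed in: Both rods rest in their middle clicks: each gate's brass pin reads below 0.0016 m (middle click about -0.001, shallow click about 0.0025), and is still (value of joint each of gate_a_pin, gate_b_pin below 0.0016 m and velocity of joint gate_a_pin between -0.005 and 0.005 m/s and velocity of joint gate_b_pin between -0.005 and 0.005 m/s); the robot touches nothing.
It fails at once if a bystander is pushed more than 30 mm from its place or tipped over (distance of any of cup, disc, tag, carver, stamp, palette, glaze_jar from where it was at the start of the episode above 0.03 m or angle between any of cup, disc, tag, carver, stamp, palette, glaze_jar's own z axis and vertical above 0.6 rad).
It also fails if it takes over 43 s, if anything falls off the work surface, if the arm or the gripper's body presses on something with over 40 N, if the wrist force passes 120 N, or if a joint passes its speed limit or range.

## Working session

There is one attempt and no reset: what is moved stays moved. The work goes in short steps, Python scripts to look and compute and a tool call to move; the robot and the scene stay as the last step left them, time stands still between calls to the robot, and variables do not carry over. Pictures are saved under pics/ and viewed, at most 10 in all, crops included, and the job is handed in when it is done.

Besides the shell and the picture viewer there is one more tool, called after "Call:" in YAML: its name, and indented under it one key for each argument. carry_out: Moves the arm, as the interface text tells. Its arguments: {"type":"object","properties":{"rows":{"type":"array","items":{"type":"array","items":{"type":"array","items":{"type":"number"}}}},"grip":{"type":"number"},"grip_force":{"type":"number"}},"required":["rows"]}

```bash
mkdir -p pics
cat > h.py <<'E'
import numpy as np,cv2
from workcell import bot
def ray(f,px):
    K=f["K"];d=np.array([(px[0]-K[0][2])/K[0][0],(px[1]-K[1][2])/K[1][1]]);u=d.copy()
    for _ in range(30): u=d/(1+f["k1"]*(u@u))
    P=np.array(f["pose"]);v=P[:3,:3]@np.array([u[0],u[1],1.]);return P[:3,3],v/np.linalg.norm(v)
def atz(f,px,z):
    o,v=ray(f,px);return o+v*(z-o[2])/v[2]
def proj(f,X):
    P=np.array(f["pose"]);c=P[:3,:3].T@(np.array(X)-P[:3,3]);u=c[:2]/c[2];u=u*(1+f["k1"]*(u@u));K=f["K"]
    return [K[0][0]*u[0]+K[0][2],K[1][1]*u[1]+K[1][2]]
def tri(rs):
    A=np.zeros((3,3));b=np.zeros(3)
    for o,v in rs:
        M=np.eye(3)-np.outer(v,v);A+=M;b+=M@o
    return np.linalg.solve(A,b)
E
python3 - <<'E'
from h import *
np.set_printoptions(precision=4,suppress=True)
s=bot.observe();print(s)
F={n:bot.grab_frame(n) for n in("scene","top")}
for n,f in F.items():
    cv2.imwrite(f"pics/{n}0.png",f["pixels"][:,:,::-1]);print(n,f["pose"])
    for l,z in [("gate_a",0),("gate_a_mouth",.075),("gate_a_knob",.075),("gate_a_pin",.11),("cup",0),("disc",0),("tag",0),("carver",0),("stamp",0),("palette",0),("glaze_jar",0)]:
        for r in bot.spot_point(f,l)[:3]: print(n,l,round(r["conf"],2),np.round(r["position"],1),atz(f,r["position"],z))
E
```

```text
{'clock': 0.0, 'qpos': array([-1.3772,  0.522 , -0.0363,  1.6   ,  0.0212,  1.0211, -0.1128]), 'qd': array([ 0.0015, -0.0006, -0.0025,  0.0011,  0.0007, -0.0012,  0.0007]), 'joint_efforts': array([  0.001 , -92.7093,   1.9804, -36.9925,   0.0179,   0.0083,
        -0.    ]), 'position': array([0.1629, 0.603 , 0.2015]), 'tool_rot': array([-3.1405,  0.0001,  2.8778]), 'force': array([-0.2999,  0.4234,  0.1189]), 'moment': array([-0.0349,  0.0647, -0.0019]), 'finger_force': 0.0, 'grip_width': 0.08544728156825529}
scene [[ 0.5175  0.7019 -0.4895  1.237 ]
 [ 0.8556 -0.4147  0.3099 -0.3868]
 [ 0.0146 -0.5792 -0.8151  1.1026]
 [ 0.      0.      0.      1.    ]]
scene gate_a 0.91 [391.1 226.5] [0.7872 0.1744 0.    ]
scene gate_a 0.62 [270.9 289. ] [ 0.7796 -0.229   0.    ]
scene gate_a_mouth 0.78 [246.6 255.4] [ 0.6932 -0.2506  0.075 ]
scene gate_a_knob 0.77 [210.8 217.9] [ 0.5351 -0.2854  0.075 ]Traceback (most recent call last):
  File "<stdin>", line 8, in <module>
ValueError: it knows: carver, cup, disc, gate, gate_a_knob, gate_a_mouth, gate_b_knob, gate_b_mouth, glaze_jar, palette, stamp, tag
```

Run:
```python
from h import *
np.set_printoptions(precision=4,suppress=True)
F={n:bot.grab_frame(n) for n in("scene","top")}
for n,f in F.items():
    cv2.imwrite(f"pics/{n}0.png",f["pixels"][:,:,::-1]);print(n,f["pose"][:3,3])
    for l,z in [("gate_a",0),("gate_a_mouth",.075),("gate_b_mouth",.075),("gate_a_knob",.075),("gate_b_knob",.075),("cup",0),("disc",0),("tag",0),("carver",0),("stamp",0),("palette",0),("glaze_jar",0)]:
        for r in bot.spot_point(f,l)[:3]: print(n,l,round(r["conf"],2),np.round(r["position"],1),atz(f,r["position"],z))
```

```text
scene [ 1.237  -0.3868  1.1026]
scene gate_a 0.88 [268.7 289.6] [ 0.7781 -0.235  -0.    ]
scene gate_a_mouth 0.71 [245.3 255.5] [ 0.6917 -0.2537  0.075 ]
scene gate_b_mouth 0.87 [376.3 187. ] [0.6846 0.1816 0.075 ]
scene gate_b_mouth 0.51 [212.  219.3] [ 0.5411 -0.2844  0.075 ]
scene gate_a_knob 0.97 [212.8 216.7] [ 0.5342 -0.2789  0.075 ]
scene gate_a_knob 0.35 [270.2 289.2] [ 0.8103 -0.2415  0.075 ]
scene gate_b_knob 0.7 [366.4 166.8] [0.6058 0.2011 0.075 ]
scene gate_b_knob 0.48 [255.7 189.5] [ 0.5104 -0.1316  0.075 ]
scene cup 0.96 [310.4 205.5] [0.5983 0.0048 0.    ]
scene disc 0.86 [294.8 179.4] [0.4852 0.0138 0.    ]
scene disc 0.22 [391.2 222.5] [0.776  0.1832 0.    ]
scene tag 0.79 [254.8 187.5] [ 0.4489 -0.1119  0.    ]
scene tag 0.47 [166.5 265.4] [ 0.5671 -0.449   0.    ]
scene carver 0.76 [337.8 158.8] [0.4826 0.181  0.    ]
scene carver 0.5 [215.6 214.4] [ 0.4796 -0.2604  0.    ]
scene stamp 0.53 [170.7 265.9] [ 0.5746 -0.4393  0.    ]
scene palette 0.95 [395.6 128.7] [0.4692 0.4352 0.    ]
scene glaze_jar 0.78 [430.8 150.5] [0.6129 0.4769 0.    ]
scene glaze_jar 0.57 [
[... 355 characters left out ...]
a_knob 0.82 [409.6 219.1] [ 0.5405 -0.2789  0.075 ]
top gate_b_knob 0.74 [263.4 205.4] [0.5972 0.2026 0.075 ]
top cup 0.56 [326.7 205.1] [ 0.5988 -0.0076  0.    ]
top disc 0.75 [323.5 245.5] [0.4585 0.0069 0.    ]
top tag 0.72 [359.1 245.4] [ 0.456  -0.1165  0.    ]
top carver 0.7 [274.7 239.7] [0.4823 0.1764 0.    ]
top carver 0.17 [322.  246.8] [0.4542 0.0122 0.    ]
top stamp 0.53 [450.7 213.3] [ 0.5596 -0.4407  0.    ]
top palette 0.74 [202.4 252.5] [0.443  0.4304 0.    ]
top palette 0.57 [274.9 161.8] [0.7572 0.1724 0.    ]
top palette 0.38 [266.2 204.4] [0.6063 0.2047 0.    ]
top glaze_jar 0.78 [191.2 201.9] [0.6214 0.4711 0.    ]
top glaze_jar 0.62 [263.1 202.4] [0.6136 0.2156 0.    ]
```

View pics/scene0.png

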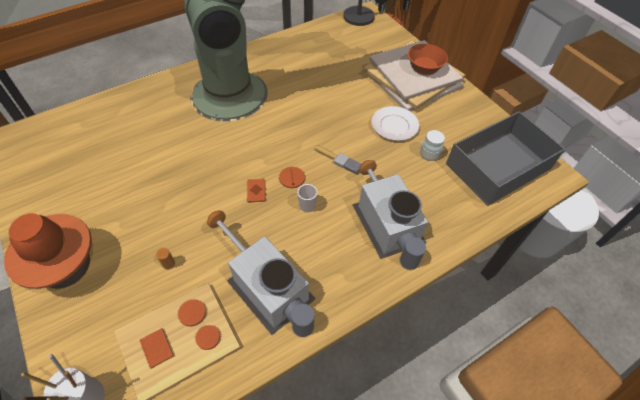

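View pics/top0.png

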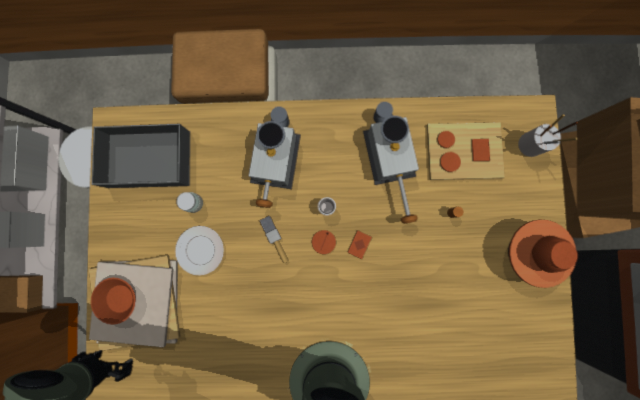

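Scene: gate A (right in the top view) has its rod out, with the knob at about (409,219). Gate B has its rod in, with the knob at about (263,204). The networks' detections agree with both pictures. Next I'll fit each gate's pose and rod extension jointly.

```bash
cat > fit.py <<'E'
from h import *
from scipy.optimize import least_squares
np.set_printoptions(precision=4,suppress=True)
obs={"a":[],"b":[]}; g0={"a":[.78,-.235,.18,.154],"b":[.775,.174,-.16,.08]}
def pts(p):
    c,s=np.cos(p[2]),np.sin(p[2]);L=lambda x,z:[p[0]+c*x,p[1]+s*x,z]
    return {"gate":L(0,0),"mouth":L(-.09,.075),"knob":L(-.09-p[3],.075)}
for n in("scene","top","scene","top"):
    f=bot.grab_frame(n)
    for k,l in [("gate","gate_a"),("mouth","gate_a_mouth"),("mouth","gate_b_mouth"),("knob","gate_a_knob"),("knob","gate_b_knob")]:
        for r in bot.spot_point(f,l):
            for g in "ab":
                if np.linalg.norm(np.array(proj(f,pts(g0[g])[k]))-r["position"])<12 and r["conf"]>.3: obs[g].append((f,k,r["position"]))
for g in "ab":
    R=lambda p:np.ravel([np.array(proj(f,pts(p)[k]))-q for f,k,q in obs[g]])
    s=least_squares(R,g0[g],loss="soft_l1")
    print(g,len(obs[g]),"xy",s.x[:2],"yaw deg",np.degrees(s.x[2]),"ext mm",1e3*s.x[3],"rms",np.sqrt(np.mean(R(s.x)**2)))
    print({k:np.round(v,4) for k,v in pts(s.x).items()})
E
python3 fit.py
```

```text
a 11 xy [ 0.7817 -0.239 ] yaw deg 8.724391444829129 ext mm 157.7680119529895 rms 1.4245059263137227
{'gate': array([ 0.7817, -0.239 ,  0.    ]), 'mouth': array([ 0.6927, -0.2527,  0.075 ]), 'knob': array([ 0.5368, -0.2766,  0.075 ])}
b 12 xy [0.7737 0.175 ] yaw deg -9.333503478859239 ext mm 80.70746720482194 rms 2.0274221448884187
{'gate': array([0.7737, 0.175 , 0.    ]), 'mouth': array([0.6849, 0.1896, 0.075 ]), 'knob': array([0.6052, 0.2027, 0.075 ])}
```

Call:
carry_out:
  rows:
    - [[-0.531,-0.272,0,-5.8],[-0.531,-0.272,0,-5.8],[-0.531,-0.272,0,-5.8],[-0.531,-0.272,0,-5.8],[-0.531,-0.272,0,-5.8],[-0.531,-0.272,0,-5.8],[-0.531,-0.272,0,-5.8],[-0.531,-0.272,0,-5.8],[-0.531,-0.272,0,-5.8],[-0.531,-0.272,0,-5.8],[-0.531,-0.272,0,-5.8],[-0.531,-0.272,0,-5.8]]
  grip: 0.085

```text
clock: 3.75
position: [0.5345, 0.2656, 0.2023]
tool_rot: [3.141, 0.0, 2.979]
force: [0.1, 0.3, 0.5]
grip_width: 0.085
finger_force: 0.0
```

Call:
carry_out:
  rows:
    - [[-0.08,-0.05,0,0],[-0.08,-0.05,0,0],[-0.08,-0.05,0,0],[-0.08,-0.05,0,0],[-0.08,-0.05,0,0],[-0.08,-0.05,0,0]]

```text
clock: 4.25
position: [0.6034, 0.2058, 0.202]
tool_rot: [3.141, -0.001, 2.98]
force: [-0.9, 0.0, -0.3]
grip_width: 0.0848
finger_force: 0.0
```

Call:
carry_out:
  rows:
    - [[-0.002,-0.003,0.04,0],[-0.002,-0.003,0.08,0],[-0.002,-0.003,0.11,0],[-0.002,-0.003,0.14,0],[-0.002,-0.003,0.149,0],[-0.002,-0.003,0.149,0],[-0.002,-0.003,0.149,0]]

```text
clock: 4.83
position: [0.6057, 0.2025, 0.0542]
tool_rot: [3.141, 0.0, 2.98]
force: [0.1, 0.2, 0.2]
grip_width: 0.0851
finger_force: 0.0
```

Call:
carry_out:
  rows:
    - [[0,0,0,0],[0,0,0,0],[0,0,0,0],[0,0,0,0],[0,0,0,0],[0,0,0,0],[0,0,0,0],[0,0,0,0]]
  grip: 0.05
  grip_force: 40

```text
clock: 5.5
position: [0.6062, 0.2023, 0.0542]
tool_rot: [3.14, 0.002, 2.979]
force: [-0.6, 1.9, 9.3]
grip_width: 0.0498
finger_force: 3.9
```

Run:
```python
from h import *
f=bot.grab_frame("scene");c=proj(f,[.606,.202,.075]);print(c)
x,y=map(int,c);im=f["pixels"][y-60:y+60,x-70:x+70,::-1]
cv2.imwrite("pics/c1.png",cv2.resize(im,None,fx=5,fy=5,interpolation=cv2.INTER_CUBIC))
```

```text
[np.float64(366.6822795124771), np.float64(166.7164390201782)]
```

View pics/c1.png

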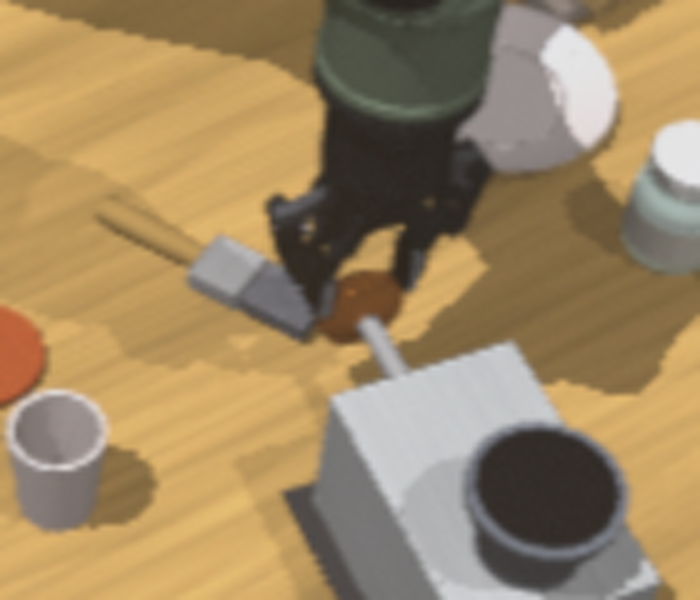

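The fingertips hold only the upper half of the knob, near crop pixel (330,300). I'll reopen, lower 13 mm and close again.

Call:
carry_out:
  rows:
    - [[0,0,0,0],[0,0,0,0],[0,0,0,0],[0,0,0.013,0],[0,0,0.013,0],[0,0,0.013,0]]
  grip: 0.07

```text
clock: 6.05
position: [0.6048, 0.2014, 0.0391]
tool_rot: [-3.141, -0.001, 2.979]
force: [-0.1, -0.2, 0.5]
grip_width: 0.07
finger_force: 0.0
```

Call:
carry_out:
  rows:
    - [[0,0,0,0],[0,0,0,0],[0,0,0,0],[0,0,0,0],[0,0,0,0],[0,0,0,0]]
  grip: 0.035
  grip_force: 60

```text
clock: 6.55
position: [0.6061, 0.2026, 0.041]
tool_rot: [3.14, 0.001, 2.979]
force: [-0.8, 2.4, 5.7]
grip_width: 0.0525
finger_force: 61.6
```

Call:
carry_out:
  rows:
    - [[0.005,0,0,0],[0.01,0,0,0],[0.01,0,0,0]]

```text
clock: 6.8
position: [0.5956, 0.2044, 0.041]
tool_rot: [3.14, 0.001, 2.98]
force: [-3.6, 3.2, 7.2]
grip_width: 0.0523
finger_force: 63.4
```

Call:
carry_out:
  rows:
    - [[0.005,0,0,0],[0.01,0,0,0],[0.01,0,0,0]]

```text
clock: 7.05
position: [0.5863, 0.2061, 0.041]
tool_rot: [3.14, 0.002, 2.98]
force: [0.8, 4.0, 6.0]
grip_width: 0.0527
finger_force: 63.6
```

Call:
carry_out:
  rows:
    - [[0.003,0,0,0],[0.006,0,0,0],[0.006,0,0,0]]

```text
clock: 7.3
position: [0.5807, 0.2071, 0.041]
tool_rot: [3.14, 0.002, 2.98]
force: [1.1, 4.6, 5.6]
grip_width: 0.0525
finger_force: 63.6
```

Call:
carry_out:
  rows:
    - [[0.003,0,0,0],[0.006,0,0,0],[0.006,0,0,0]]

```text
clock: 7.55
position: [0.5745, 0.2082, 0.041]
tool_rot: [3.14, 0.001, 2.98]
force: [-0.9, 5.7, 7.6]
grip_width: 0.0528
finger_force: 63.8
```

Call:
carry_out:
  rows:
    - [[0.004,0,0,0],[0.004,0,0,0],[0.004,0,0,0]]

```text
clock: 7.8
position: [0.5698, 0.2091, 0.041]
tool_rot: [3.14, -0.0, 2.98]
force: [-5.7, 5.9, 12.2]
grip_width: 0.0524
finger_force: 64.3
```

Call:
carry_out:
  rows:
    - [[0.004,0,0,0],[0.004,0,0,0],[0.004,0,0,0]]

```text
clock: 8.05
position: [0.5665, 0.2096, 0.041]
tool_rot: [3.14, 0.001, 2.98]
force: [-1.4, 6.0, 9.8]
grip_width: 0.0525
finger_force: 64.0
```

Call:
carry_out:
  rows:
    - [[0.003,0,0,0],[0.003,0,0,0],[0.003,0,0,0]]

```text
clock: 8.3
position: [0.5655, 0.2098, 0.0411]
tool_rot: [3.139, 0.004, 2.979]
force: [10.2, 6.3, -0.5]
grip_width: 0.0523
finger_force: 64.6
```

Call:
carry_out:
  rows:
    - [[0.003,0,0,0],[0.003,0,0,0],[0.003,0,0,0]]

```text
clock: 8.55
position: [0.5625, 0.2104, 0.0411]
tool_rot: [3.139, 0.004, 2.979]
force: [9.9, 6.3, 0.5]
grip_width: 0.0526
finger_force: 64.6
```

Call:
carry_out:
  rows:
    - [[-0.004,0,0,0],[-0.004,0,0,0],[-0.004,0,0,0]]

```text
clock: 8.8
position: [0.5664, 0.2097, 0.0411]
tool_rot: [3.139, 0.004, 2.979]
force: [9.6, 5.7, 1.6]
grip_width: 0.0526
finger_force: 64.7
```

Call:
carry_out:
  rows:
    - [[0,0,0,0],[0,0,0,0],[0,0,0,0],[0,0,0,0],[0,0,-0.035,0],[0,0,-0.07,0],[0,0,-0.11,0],[0,0,-0.15,0],[0,0,-0.16,0]]
  grip: 0.085

```text
clock: 9.55
position: [0.566, 0.209, 0.2062]
tool_rot: [3.138, 0.006, 2.978]
force: [0.9, -0.4, 0.2]
grip_width: 0.0852
finger_force: 0.0
```

Call:
carry_out:
  rows:
    - [[-0.05,-0.484,0,-18],[-0.05,-0.484,0,-18],[-0.05,-0.484,0,-18],[-0.05,-0.484,0,-18],[-0.05,-0.484,0,-18],[-0.05,-0.484,0,-18],[-0.05,-0.484,0,-18],[-0.05,-0.484,0,-18],[-0.05,-0.484,0,-18],[-0.05,-0.484,0,-18],[-0.05,-0.484,0,-18],[-0.05,-0.484,0,-18]]

```text
clock: 10.55
position: [0.5337, -0.2814, 0.2001]
tool_rot: [-3.141, -0.001, -2.993]
force: [-0.2, -0.1, 0.1]
grip_width: 0.0848
finger_force: 0.0
```

Run:
```python
from h import *
f=bot.grab_frame("scene");t=bot.grab_frame("top");o=[]
k=np.array([.566,.2095,.075]);m=np.array([.6849,.1896,.075])
for g,n in((f,"scene"),(t,"top")):
    for r in bot.spot_point(g,"gate_b_knob")[:2]: p=atz(g,r["position"],.075);print(n,r["conf"],p,np.linalg.norm((p-m)[:2]))
x,y=map(int,proj(f,[.71,.185,.11]));im=f["pixels"][y-45:y+35,x-50:x+50,::-1]
a=cv2.resize(im,(500,400),interpolation=cv2.INTER_CUBIC)
z=cv2.imread("pics/scene0.png")[y-45:y+35,x-50:x+50];b=cv2.resize(z,(500,400),interpolation=cv2.INTER_CUBIC)
cv2.imwrite("pics/c2.png",cv2.resize(np.hstack([b,a]),(800,320)))
```

```text
scene 0.78 [0.57532034 0.20805193 0.075     ] 0.11112234661963745
scene 0.27 [0.51865726 0.38182649 0.075     ] 0.2541410434005986
top 0.65 [0.55498284 0.19904686 0.075     ] 0.13026016738908264
```

View pics/c2.png

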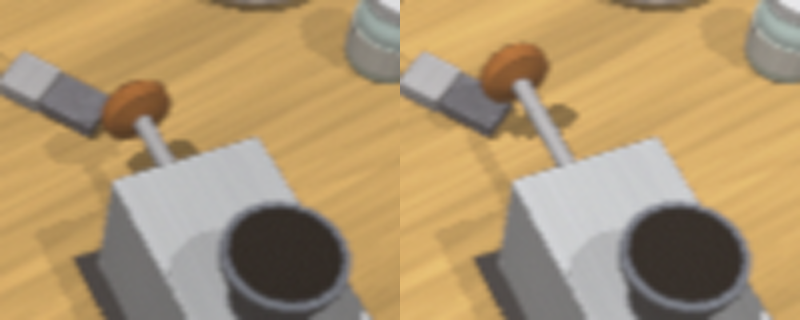

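The pin is hidden behind the funnel in the scene view. The knob shows about 111 to 130 mm out, which fits the middle click that the forces suggested. Now gate A.

Call:
carry_out:
  rows:
    - [[-0.004,0.004,0.03,0],[-0.004,0.004,0.07,0],[-0.004,0.004,0.1,0],[-0.004,0.004,0.14,0],[-0.004,0.004,0.159,0],[-0.004,0.004,0.159,0],[-0.004,0.004,0.159,0]]

```text
clock: 11.33
position: [0.5384, -0.2714, 0.041]
tool_rot: [3.14, -0.001, -2.989]
force: [1.8, 0.4, 1.0]
grip_width: 0.0847
finger_force: 0.0
```

Call:
carry_out:
  rows:
    - [[0,0,0,0],[0,0,0,0],[0,0,0,0],[0,0,0,0],[0,0,0,0],[0,0,0,0],[0,0,0,0]]
  grip: 0.035
  grip_force: 80

```text
clock: 11.92
position: [0.5408, -0.2756, 0.0446]
tool_rot: [-3.136, 0.006, -2.991]
force: [-0.2, -8.1, 21.9]
grip_width: 0.0505
finger_force: 79.6
```

Call:
carry_out:
  rows:
    - [[0,0,0,0],[0,0,0,0],[0.001,-0.003,0.004,0],[0.002,-0.004,0.006,0],[0.002,-0.004,0.006,0]]
  grip: 0.07

```text
clock: 12.33
position: [0.5364, -0.2771, 0.0345]
tool_rot: [3.141, -0.001, -2.99]
force: [0.8, -0.1, -0.3]
grip_width: 0.0701
finger_force: 0.0
```

Call:
carry_out:
  rows:
    - [[0,0,0,0],[0,0,0,0],[0,0,0,0],[0,0,0,0],[0,0,0,0],[0,0,0,0]]
  grip: 0.035
  grip_force: 80

```text
clock: 12.83
position: [0.5374, -0.276, 0.0358]
tool_rot: [3.141, 0.001, -2.99]
force: [-2.5, 5.1, 13.7]
grip_width: 0.0522
finger_force: 81.2
```

Call:
carry_out:
  rows:
    - [[-0.005,0,0,0],[-0.01,0,0,0],[-0.01,0,0,0]]

```text
clock: 13.08
position: [0.548, -0.2741, 0.0358]
tool_rot: [3.141, 0.001, -2.989]
force: [0.3, 7.8, 12.4]
grip_width: 0.052
finger_force: 81.2
```

Call:
carry_out:
  rows:
    - [[-0.004,0,0,0],[-0.008,0,0,0],[-0.008,0,0,0]]

```text
clock: 13.33
position: [0.5556, -0.2727, 0.0358]
tool_rot: [3.14, 0.0, -2.989]
force: [-1.7, 7.9, 13.9]
grip_width: 0.0519
finger_force: 81.5
```

Call:
carry_out:
  rows:
    - [[-0.005,0,0,0],[-0.005,0,0,0],[-0.005,0,0,0]]

```text
clock: 13.58
position: [0.5607, -0.2718, 0.0358]
tool_rot: [3.14, 0.001, -2.989]
force: [0.1, 8.0, 12.5]
grip_width: 0.0525
finger_force: 81.6
```

Call:
carry_out:
  rows:
    - [[-0.005,0,0,0],[-0.005,0,0,0],[-0.005,0,0,0]]

```text
clock: 13.83
position: [0.5657, -0.2709, 0.0358]
tool_rot: [3.14, 0.001, -2.989]
force: [-0.2, 9.1, 12.9]
grip_width: 0.052
finger_force: 81.8
```

Call:
carry_out:
  rows:
    - [[-0.005,0,0,0],[-0.005,0,0,0],[-0.005,0,0,0]]

```text
clock: 14.08
position: [0.5715, -0.2698, 0.0358]
tool_rot: [3.14, 0.003, -2.988]
force: [4.8, 9.4, 8.9]
grip_width: 0.0524
finger_force: 82.3
```

Call:
carry_out:
  rows:
    - [[-0.004,0,0,0],[-0.004,0,0,0],[-0.004,0,0,0]]

```text
clock: 14.33
position: [0.5754, -0.2691, 0.0358]
tool_rot: [3.14, 0.003, -2.988]
force: [3.7, 10.4, 8.3]
grip_width: 0.0522
finger_force: 82.4
```

Call:
carry_out:
  rows:
    - [[-0.003,0,0,0],[-0.003,0,0,0],[-0.003,0,0,0]]

```text
clock: 14.58
position: [0.576, -0.269, 0.0357]
tool_rot: [3.139, -0.001, -2.989]
force: [-11.4, 11.9, 20.4]
grip_width: 0.0523
finger_force: 84.0
```

Call:
carry_out:
  rows:
    - [[-0.003,0,0,0],[-0.003,0,0,0],[-0.003,0,0,0]]

```text
clock: 14.83
position: [0.5786, -0.2685, 0.0357]
tool_rot: [3.139, -0.002, -2.989]
force: [-12.2, 12.3, 22.0]
grip_width: 0.0517
finger_force: 84.2
```

Call:
carry_out:
  rows:
    - [[-0.0,0,0,0],[0,0,0,0],[0,0,0,0],[0,0,0,0],[0,0,-0.035,0],[0,0,-0.07,0],[0,0,-0.11,0],[0,0,-0.15,0],[0,0,-0.16,0]]
  grip: 0.085

```text
clock: 15.58
position: [0.5816, -0.2717, 0.2014]
tool_rot: [-3.138, 0.007, -2.991]
force: [0.9, -0.3, 0.5]
grip_width: 0.0848
finger_force: 0.0
```

Call:
carry_out:
  rows:
    - [[0.03,0,-0.02,0],[0.07,0,-0.05,0],[0.11,0,-0.05,0],[0.14,0.03,-0.05,0],[0.15,0.07,-0.05,0],[0.15,0.11,-0.05,0],[0.15,0.15,-0.05,0],[0.15,0.19,-0.05,0],[0.15,0.22,-0.05,0],[0.15,0.22,-0.05,0],[0.15,0.22,-0.05,0]]

```text
clock: 16.5
position: [0.3982, -0.0745, 0.2454]
tool_rot: [-3.141, 0.001, -2.987]
force: [0.5, -0.4, -0.0]
grip_width: 0.0853
finger_force: 0.0
```

Run:
```python
from h import *
t=bot.grab_frame("top");f=bot.grab_frame("scene")
for n,g in(("top1",t),("scene1",f)): cv2.imwrite(f"pics/{n}.png",g["pixels"][:,:,::-1])
M={"a":[.6927,-.2527],"b":[.6849,.1896]}
for l in "ab":
    K=[]
    for g in(t,f):
        for r in bot.spot_point(g,f"gate_{l}_knob"):
            p=atz(g,r["position"],.075); d=np.linalg.norm(p[:2]-M[l])
            if d<.17: print(l,round(r["conf"],2),p.round(4),round(d,4))
old=cv2.imread("pics/top0.png");new=cv2.imread("pics/top1.png")
c=lambda im,x:cv2.resize(im[115:235,x:x+80],(400,600),interpolation=cv2.INTER_CUBIC)
cv2.imwrite("pics/c3.png",np.hstack([c(new,235),c(new,360)]))
def patch(im,x,y): return cv2.resize(im[y-12:y+13,x-12:x+13],(300,300),interpolation=cv2.INTER_CUBIC)
cv2.imwrite("pics/c4.png",np.vstack([np.hstack([patch(i,271,152),patch(i,396,146)]) for i in(old,new)]))
```

```text
a 0.7 [ 0.5792 -0.2719  0.075 ] 0.1151
a 0.67 [ 0.5682 -0.2716  0.075 ] 0.126
b 0.75 [0.5628 0.2063 0.075 ] 0.1233
b 0.54 [0.5721 0.2172 0.075 ] 0.1161
```

View pics/c3.png

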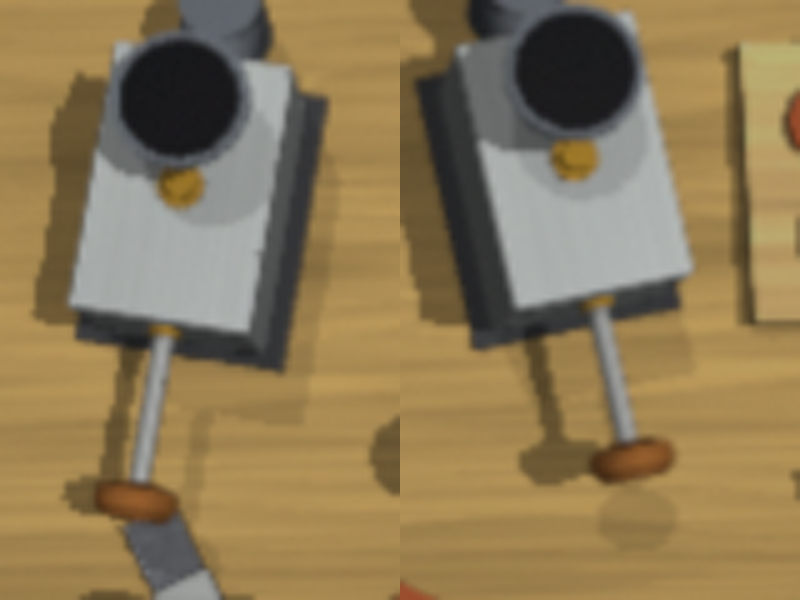

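View pics/c4.png

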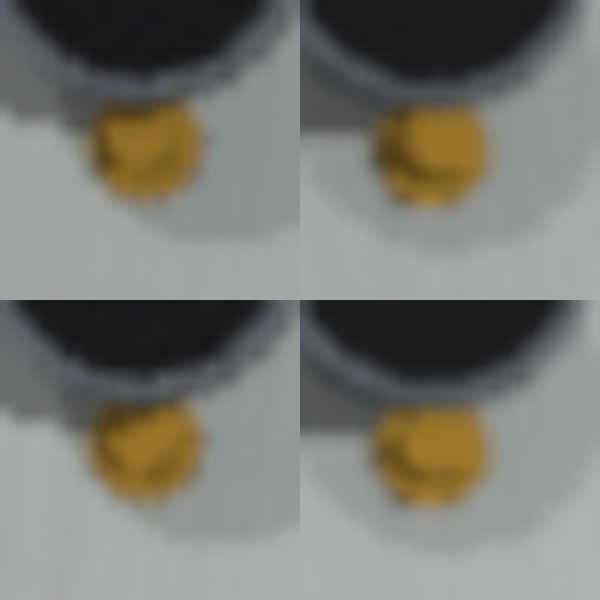

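The top view shows both knobs about 115 to 125 mm out. Pin A clearly sits lower than before, but pin B's height is unclear, so I'll test B by feel.

Call:
carry_out:
  rows:
    - [[-0.21,0.256,0.04,18.1],[-0.21,0.256,0.04,18.1],[-0.21,0.256,0.04,18.1],[-0.21,0.256,0.04,18.1],[-0.21,0.256,0.04,18.1],[-0.21,0.256,0.04,18.1],[-0.21,0.256,0.04,18.1],[-0.21,0.256,0.04,18.1],[-0.21,0.256,0.04,18.1],[-0.21,0.256,0.04,18.1],[-0.21,0.256,0.04,18.1],[-0.21,0.256,0.04,18.1]]

```text
clock: 17.8
position: [0.567, 0.2079, 0.2048]
tool_rot: [-3.141, -0.0, 2.976]
force: [-0.0, -0.4, -0.1]
grip_width: 0.0848
finger_force: 0.0
```

Call:
carry_out:
  rows:
    - [[0,0.002,0.04,0],[0,0.002,0.08,0],[0,0.002,0.115,0],[0,0.002,0.15,0],[0,0.002,0.167,0],[0,0.002,0.167,0],[0,0.002,0.167,0]]

```text
clock: 18.38
position: [0.5673, 0.2099, 0.0384]
tool_rot: [-3.141, -0.0, 2.976]
force: [-0.4, 0.7, 1.6]
grip_width: 0.085
finger_force: 0.0
```

Call:
carry_out:
  rows:
    - [[0,0,0,0],[0,0,0,0],[0,0,0,0],[0,0,0,0],[0,0,0,0],[0,0,0,0],[0,0,0,0]]
  grip: 0.035
  grip_force: 100

```text
clock: 18.97
position: [0.5684, 0.2096, 0.0408]
tool_rot: [-3.141, 0.002, 2.976]
force: [-6.6, -10.8, 27.7]
grip_width: 0.0514
finger_force: 99.0
```

Call:
carry_out:
  rows:
    - [[0.004,0,0,0],[0.004,0,0,0],[0.004,0,0,0]]

```text
clock: 19.22
position: [0.5665, 0.2099, 0.0409]
tool_rot: [3.141, 0.006, 2.975]
force: [5.7, -12.4, 18.3]
grip_width: 0.051
finger_force: 102.8
```

Call:
carry_out:
  rows:
    - [[-0.008,0,0,0],[-0.008,0,0,0],[-0.008,0,0,0]]

```text
clock: 19.47
position: [0.5728, 0.2087, 0.0408]
tool_rot: [-3.141, 0.003, 2.976]
force: [-5.1, -12.3, 27.5]
grip_width: 0.0511
finger_force: 103.8
```

Call:
carry_out:
  rows:
    - [[0.006,0,0,0],[0.006,0,0,0],[0.006,0,0,0]]

```text
clock: 19.72
position: [0.5679, 0.2096, 0.0409]
tool_rot: [-3.142, 0.005, 2.976]
force: [2.5, -11.0, 21.4]
grip_width: 0.0516
finger_force: 103.1
```

Call:
carry_out:
  rows:
    - [[0.001,0,0,0],[0.002,0,0,0]]

```text
clock: 19.88
position: [0.5675, 0.2098, 0.041]
tool_rot: [3.141, 0.008, 2.975]
force: [15.6, -12.1, 12.0]
grip_width: 0.0511
finger_force: 102.0
```

Call:
carry_out:
  rows:
    - [[0.001,0,0,0],[0.002,0,0,0]]

```text
clock: 20.05
position: [0.5656, 0.2101, 0.041]
tool_rot: [3.141, 0.008, 2.975]
force: [11.2, -11.9, 14.7]
grip_width: 0.0508
finger_force: 102.4
```

Call:
carry_out:
  rows:
    - [[0.001,0,0,0],[0.002,0,0,0]]

```text
clock: 20.22
position: [0.5631, 0.2105, 0.0409]
tool_rot: [3.141, 0.007, 2.975]
force: [9.4, -11.6, 17.3]
grip_width: 0.0513
finger_force: 102.7
```

A peak of 15.6 N followed by a slow fall means B is in the deep click. I'll ease it back and release.

Call:
carry_out:
  rows:
    - [[-0.004,0,0,0],[-0.004,0,0,0],[-0.004,0,0,0]]

```text
clock: 20.47
position: [0.5668, 0.2099, 0.0409]
tool_rot: [3.141, 0.006, 2.975]
force: [8.0, -12.9, 17.2]
grip_width: 0.0514
finger_force: 102.7
```

Call:
carry_out:
  rows:
    - [[0,0,0,0],[0,0,0,0],[0,0,0,0],[0,0,0,0],[0,0,-0.035,0],[0,0,-0.07,0],[0,0,-0.11,0],[0,0,-0.15,0],[0,0,-0.16,0]]
  grip: 0.085

```text
clock: 21.22
position: [0.5653, 0.2129, 0.2043]
tool_rot: [3.137, 0.006, 2.977]
force: [0.4, 0.6, -0.6]
grip_width: 0.0849
finger_force: 0.0
```

Call:
carry_out:
  rows:
    - [[0.03,0,-0.02,0],[0.07,-0.01,-0.04,0],[0.11,-0.05,-0.05,0],[0.14,-0.09,-0.05,0],[0.15,-0.13,-0.05,0],[0.15,-0.17,-0.05,0],[0.15,-0.2,-0.05,0],[0.15,-0.2,-0.05,0],[0.15,-0.2,-0.05,0],[0.15,-0.2,-0.05,0]]

```text
clock: 22.05
position: [0.3827, 0.039, 0.2484]
tool_rot: [3.141, 0.001, 2.976]
force: [0.1, 0.9, -0.4]
grip_width: 0.0852
finger_force: 0.0
```

Run:
```python
from h import *
t=bot.grab_frame("top");cv2.imwrite("pics/top2.png",t["pixels"][:,:,::-1])
I=[cv2.imread(f"pics/top{i}.png") for i in(0,1,2)]
p=lambda im,x,y:cv2.resize(im[y-12:y+13,x-12:x+13],(250,250),interpolation=cv2.INTER_CUBIC)
q=lambda im:cv2.resize(im[165:235,240:430],(750,276),interpolation=cv2.INTER_CUBIC)
cv2.imwrite("pics/c5.png",np.vstack([np.hstack([p(i,271,152) for i in I]),q(I[2])]))
```

```text
(no output)
```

View pics/c5.png

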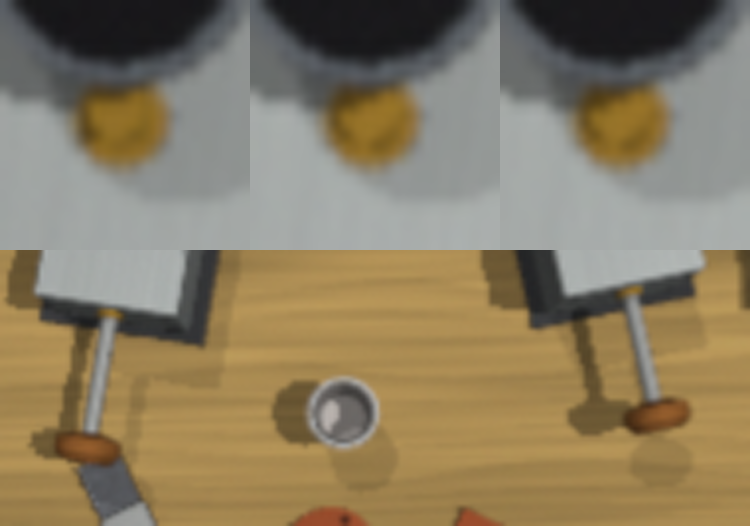

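Pin B looks the same before and after the feel test and different from the start. Both knobs rest about mid travel and the robot is clear of everything.

```bash
python3 -c "
from workcell import bot
print(bot.job_done())"
```

```text
the job is handed in; nothing more can be done
None
```

I handed the job in at about 22 s of the 43 s allowed, with both rods set to what I judge are their middle clicks. Gate B was confirmed by a 15.6 N force peak on a second pull. Gate A was judged from its rod travel, the forces while pushing it in, and its pin sitting lower in the top view. The hand-in gave no verdict, and nothing around the gates was knowingly touched.

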